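Lamp cover interlock check on a bench photometer

TASK

Do the lamp cover check on the white bench photometer. First shut off its open round measuring port with the metal blanking disc, seated flush in the recess, and let go of it; then lift the sprung lamp cover by its bow handle until it is level with the red setting arm beside it, without raising it clearly past the arm (that would trip the interlock). Keep holding it there: the program finishes with the gripper still holding the cover up. Do not shift the red arm or the things standing round the instrument.

Things in the scene. Friction and masses are not known exactly. Their poses are not given: they have to be found in the camera images.
- photometer: White bench photometer, fixed, 270 (x) x 190 (y) mm, at a new place and yaw each time. Origin under its centre at bench level; x points from its front (facing the robot) to its back. Front: flat deck 65 mm high, with the round port in a black plate between a display and flat keys. Back (local x -20 to 132 mm): lamp house, 115 mm high, shut by the lamp cover.
- port_floor (a point): Centre of the floor of the round measuring port, at local (-83, 0, 57) mm of the photometer, axes as the photometer's. The port is a blind round recess, 59 mm in diameter and 8 mm deep, with a 2 mm chamfer at the mouth, which lies in the deck 65 mm above the bench.
- blanking_disc: Loose bare metal disc for the port, 56 mm in diameter, 8 mm thick, 0.09 kg, with a black knurled knob on top: 18 mm in diameter, from 12 to 38 mm above the underside, on a thinner neck. Origin at the centre of the underside, z up along the knob. It starts flat on the bench right of the photometer (-y); in the port its top is flush with the deck.
- hinge_axis (a point): Middle of the lamp cover's hinge axis, at local (122, 0, 120) mm of the photometer; the axis runs along the photometer's y. The red setting arm turns about the same axis.
- lamp_cover (a joint): Opening angle of the lamp cover, rad: 0 shut (level), growing as the front edge rises, up to 1.2. Spring and weight drive it shut: at the bar, square to its lever, lifting takes 5 N at first, 6 N at 0.3, 8 N at 0.75 rad; let go, it falls shut. Light grey plate 152 x 186 x 12 mm, hinged at its back, top 127 mm above the bench when shut, front edge 146 mm from the hinge axis.
- cover_edge (a point): Middle of the cover's front edge, at mid thickness, 146 mm from the hinge axis and 1 mm above it when shut; turns with the cover: its x lies in the plane of the cover towards the hinge, z is the cover's normal.
- handle_bar (a point): Middle of the bar of the dark bow handle on the cover: a round bar 11 mm thick along the photometer's y, 84 mm of it straight between legs 100 mm apart, 42 mm above the cover's top face (36 mm free below it). With the cover shut at local (10, 0, 169) mm, that is 112 mm in front of the hinge axis and 49 mm above it; axes turn with the cover. Take it with the fingers in front and behind.
- setting_arm (a joint): Angle of the red setting arm, rad, on the same scale as lamp_cover: equal values = cover and arm level, in one plane. The arm, 138 x 3 x 10 mm with a black clamp nut, stands beside the cover on its right (photometer's -y), in front of a metal quadrant plate with ticks every 5 degrees; clamped at 0.40 to 0.75 rad, different each time.
- red_tip (a point): Tip of the red setting arm, 146 mm from the hinge axis and 103 mm to the photometer's -y side of the cover's middle; its x lies along the arm towards the hinge, z square to it, upward.
- petri_stack: Stack of clear petri dishes, 69 mm in diameter, 48 mm high, origin under its centre. Bystander, right of the photometer.
- lab_timer: White wedge-shaped bench timer, 56 x 62 x 46 mm, origin under its centre. Bystander, in front of the photometer to the right.
- extract_bottle: Small beige bottle with a white cap, 48 mm in diameter, 96 mm high, origin under its centre. Bystander, left of the photometer.
Mind the look-alikes: they are no part of the job. Leave any brown look-alike of the blanking_disc alone.

How it is judged:
On the way:
1. the blanking disc lies flush in the port, let go, with the lamp cover still shut (horizontal distance between blanking_disc and port_floor below 0.003 m and z of blanking_disc in the frame of port_floor below 0.002 m and angle between the z axis of blanking_disc and the z axis of photometer, either way round below 0.04 rad and contact force between the fingers and blanking_disc below 0.1 N and value of joint lamp_cover below 0.05 rad), for 0.3 s.
At the end, for the whole second after the job is handed in: The disc lies let go in the port (within 3 mm of its centre, under 2 mm above its floor, tilted under 0.04 rad); the cover stands still within 0.06 rad of the red arm, held by the fingers (over 2 N, gripper within 60 mm of the handle bar) and by nothing else (horizontal distance between blanking_disc and port_floor below 0.003 m and z of blanking_disc in the frame of port_floor below 0.002 m and angle between the z axis of blanking_disc and the z axis of photometer, either way round below 0.04 rad and contact force between the fingers and blanking_disc below 0.1 N and angle between the x axis of cover_edge and the x axis of red_tip, either way round below 0.06 rad and value of joint lamp_cover above 0.3 rad and distance between the grasp point and handle_bar below 0.06 m and contact force between the fingers and lamp_cover above 2 N and velocity of joint lamp_cover between -0.05 and 0.05 rad/s and contact force between lamp_cover and blanking_disc below 0.2 N and contact force between lamp_cover and petri_stack below 0.2 N and contact force between lamp_cover and lab_timer below 0.2 N and contact force between lamp_cover and extract_bottle below 0.2 N); the arm keeps its last pose, push and grip.
It fails at once if the cover was raised clearly past the red arm (front edge more than 18 mm beyond, 7 degrees) (z of cover_edge in the frame of red_tip above 0.018 m).
It fails at once if the red setting arm was shifted (distance of red_tip from where it was at the start of the episode above 0.006 m).
It fails at once if the petri stack was shifted by more than 20 mm (distance of petri_stack from where it was at the start of the episode above 0.02 m).
It fails at once if the lab timer was shifted by more than 20 mm (distance of lab_timer from where it was at the start of the episode above 0.02 m).
It fails at once if the extract bottle was shifted by more than 20 mm (distance of extract_bottle from where it was at the start of the episode above 0.02 m).
It also fails if it takes over 58 s, if anything falls off the work surface, if the arm or the gripper's body presses on something with over 40 N, if the wrist force passes 120 N, or if a joint passes its speed limit or range.

ROBOT

A 7-joint arm with a two-finger parallel gripper is mounted at the origin on the work surface; the furniture and walls round the work are solid. World frame = base frame: x ahead of the robot, y to its left, z up, the work surface at z = 0. Lengths are in m, angles in rad, forces in N, time in s.
With the tool pointing down it reaches from about 0.425 to 0.95 m from the base axis. Payload 16.7 kg.
Tool frame: the origin (TCP) lies at the very end of the fingers, on their centre line; the grasp point (between the pads) lies 19 mm behind it; z points along the fingers, y is the line along which they close (so a half turn about z gives the same grasp; the last joint's range is limited). The gripper opens to 94 mm and grips with 3 to 60 N. Pads are 16 mm wide; open, the fingers measure 119 mm over their backs; the gripper's body (75 mm by 177 mm) begins 78 mm behind the grasp point.
Start: joints at [1.002, 0.426, 0.074, 1.606, -0.034, 1.111, -0.067], TCP at [0.275, -0.616, 0.205] pointing down, gripper open.
Joint ranges: [-2.85, 2.85], [-0.5, 2.14], [-1.23, 1.37], [0.21, 2.46], [-1.02, 4.16], [0.16, 2.05], [-2.73, 2.73]. Speed limits (rad/s): [1.89, 1.89, 2.39, 2.39, 3.01, 3.01, 3.01].

INTERFACE

Orientations are given as a unit quaternion [x, y, z, w].
In Python, from workcell import manip, viewer gives the robot as it stands.
- The arm moves only by the shell command python3 -m creep 'ROWS' [FORCE]. ROWS is JSON, a list that holds one entry, the list of rows, each a list of 7 numbers: the turn, a rotation vector about the tool's x, y, z in degrees, then the shift along the tool's x, y, z in cm, then the finger opening in cm, from 0 to 9.4. In form: [[[rx, ry, rz, tx, ty, tz, hand], ...]]. A call has 1 to 10 rows; each row is the pose to reach, as a shift and turn from the pose commanded when the call began, along the tool's axes at that moment; what a row does not reach only later rows make up. A row lasts 1/10 s, in which the tool goes at most 50 mm and 8.59 degrees, less where a joint would pass 70% of its speed; a pose out of reach is approached as far as the arm can. A call with a gripper value outside its range is refused whole. The fingers move at their own pace and stop on an object; FORCE is the grip in N (left out, the last holds). Time passes only in rows, so rows that repeat a pose let the fingers close. It gives the time, the measured TCP pose, the force, the opening and the grip force at its end, in the units of the state.
- manip.get_state(): the state, without advancing time (a new reading comes with each control period).
- viewer.capture(name): name is "side" or "top"; returns a dict with "img" (400x640x3 uint8, red, green, blue), "K" (3x3 intrinsics, pixels), "D" ([k1, k2, p1, p2, k3] as OpenCV has them; the pictures are not rectified), "origin" and "orientation" of the camera in the world. Camera axes: x right, y down, z forward; pixel columns grow to the right and rows downward; lengths in m; the calibration is good to about 2 mm. A picture is of the moment at which its call begins. There is no depth.
- manip.sign_off(): hands the job in; it is judged then, once.
The state is a dict: "t": time; "qpos": joint angles; "joint_velocities": joint speeds; "tau": joint torques, N m; "tool_pos": TCP position; "tool_rot": TCP orientation; "ft_force": force on the tool from outside, world axes, zero at the start; "moment": the same for the moment, N m; "width": opening from 0.0 (shut) to 1.0 (fully open); "gripper_force": force on a finger pad.
Only numpy, scipy, OpenCV 4.12 (cv2) and the standard library are available. Lean on these libraries where they do the work, as an engineer would, in place of code of your own. Each camera call takes 0.05 s, during which the arm holds its last target. There are 200 camera calls.

## Working session

There is one attempt and no reset: what is moved stays moved. The work goes in short steps, Python scripts to look and compute and a shell command to move; the robot and the scene stay as the last step left them, time stands still between calls to the robot, and variables do not carry over. Pictures are saved under pics/ and viewed, at most 10 in all, crops included, and the job is handed in when it is done.

```bash
mkdir -p pics
python3 - <<'E'
from workcell import manip, viewer
import cv2, json, numpy as np
s=manip.get_state(); print(s['t'],s['tool_pos'],s['tool_rot'],s['width'])
for n in ("side","top"):
    c=viewer.capture(n); cv2.imwrite(f"pics/{n}0.png",c["img"][:,:,::-1])
    print(n,np.round(c["K"],1).tolist(),c["D"],c["origin"],c["orientation"])
    np.savez(f"{n}0.npz",**{k:np.array(v) for k,v in c.items()})
E
```

```text
0.0 [ 0.27491829 -0.61598354  0.20477667] [ 9.78051894e-01  2.08360428e-01 -1.81203770e-04 -6.26741483e-04] 0.999874035248168
side [[379.1, 0.0, 320.6], [0.0, 379.1, 202.2], [0.0, 0.0, 1.0]] [-0.07866574  0.          0.          0.          0.        ] [ 0.56099248 -0.5779463   0.8685633 ] [ 0.9472071   0.04127808 -0.01432487 -0.31763127]
top [[408.6, 0.0, 324.1], [0.0, 408.6, 204.1], [0.0, 0.0, 1.0]] [-0.07232992  0.          0.          0.          0.        ] [ 0.43512324 -0.04298695  1.13829791] [ 0.70718371 -0.70559215  0.02801883 -0.03529672]
```

View pics/side0.png

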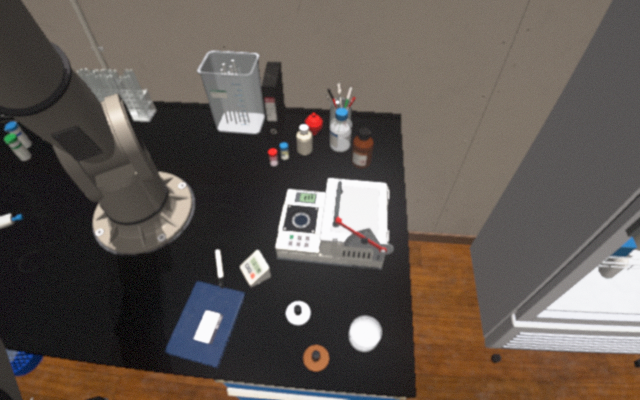

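View pics/top0.png

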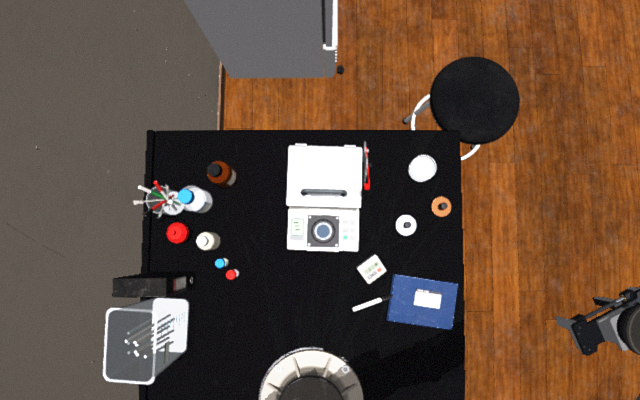

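The side view shows the photometer with its port near (302,220), the metal disc at (298,313) and the brown look-alike at (316,357). In the top view the port is at (323,231), the disc at (405,225) and the red arm at (367,165). Next I enlarge both.

Run:
```python
import cv2
t=cv2.imread("pics/top0.png")[135:260,280:430]; s=cv2.imread("pics/side0.png")[170:335,265:405]
cv2.imwrite("pics/tc.png",cv2.resize(t,None,fx=4.8,fy=4.8,interpolation=cv2.INTER_CUBIC)) 
cv2.imwrite("pics/sc.png",cv2.resize(s,None,fx=3.6,fy=3.6,interpolation=cv2.INTER_CUBIC))
```

```text
(no output)
```

View pics/tc.png

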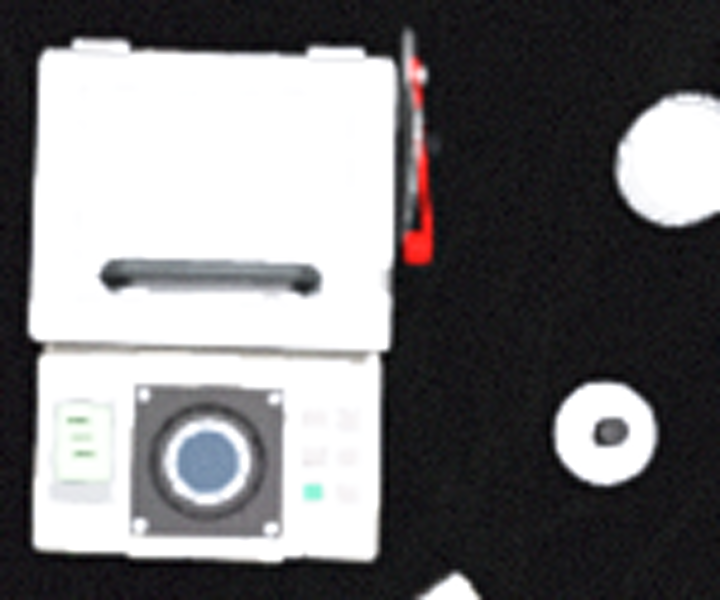

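View pics/sc.png

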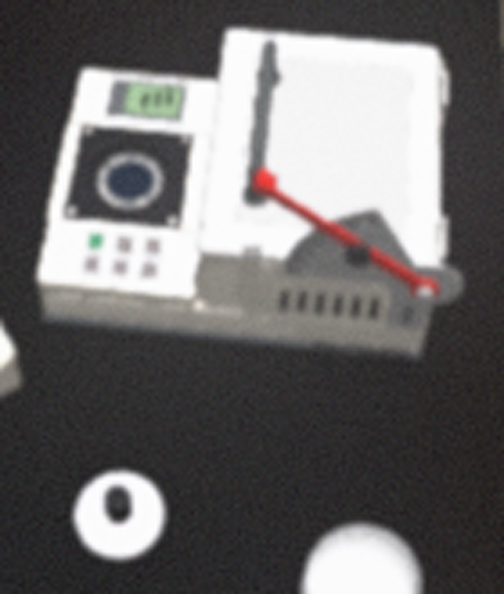

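Top crop: port plate centre is about (208,463), disc centre (605,433), knob (613,431), cover front corners (30,341) and (391,351). Side crop: plate screws are (88,131), (188,139), (174,220) and (71,211), disc (120,515), knob top (118,490), red tip (264,180), red base (425,287). I fit the pose from both views.

```bash
cat > h.py <<'E'
import numpy as np, cv2
from scipy.spatial.transform import Rotation as R
from scipy.optimize import least_squares
class Cam:
    def __init__(s,f):
        d=np.load(f); s.K,s.D,s.o=d["K"],d["D"],d["origin"]; s.Rm=R.from_quat(d["orientation"]).as_matrix()
    def proj(s,P):
        P=np.atleast_2d(np.asarray(P,float)); rv=cv2.Rodrigues(s.Rm.T)[0]
        return cv2.projectPoints(P,rv,-s.Rm.T@s.o,s.K,s.D)[0][:,0]
    def plane(s,px,z):
        n=cv2.undistortPoints(np.array([[px]],float),s.K,s.D)[0,0]; d=s.Rm@np.array([*n,1]); return s.o+d*(z-s.o[2])/d[2]
T=Cam("top0.npz"); S=Cam("side0.npz")
tp=lambda x,y:np.array([(x+.5)/4.8-.5+280,(y+.5)/4.8-.5+135])
sp=lambda x,y:np.array([(x+.5)/3.6-.5+265,(y+.5)/3.6-.5+170])
def tri(a,b):
    f=lambda p:np.r_[T.proj(p)[0]-a,S.proj(p)[0]-b]
    r=least_squares(f,[.6,-.1,.05]); return r.x,r.fun
def loc(p,l):
    c,s=np.cos(p[2]),np.sin(p[2]); l=np.atleast_2d(l)/1000
    return np.c_[p[0]+c*l[:,0]-s*l[:,1],p[1]+s*l[:,0]+c*l[:,1],l[:,2]]
E
cat > fit.py <<'E'
from h import *
np.set_printoptions(precision=4,suppress=True)
print("screws",*[tri(tp(*a),sp(*b)) for a,b in zip([(145,395),(276,400),(272,528),(140,526)],[(88,131),(188,139),(174,220),(71,211)])])
# side view order: TL=front-left.. matched below by geometry
obT=[((-83,0,65),(208,463)),((-135,95,65),(33,549)),((-135,-95,65),(379,560)),((-24,93,127),(30,341)),((-24,-93,127),(391,351)),((128,93,127),(40,50)),((128,-93,127),(394,60)),((10,0,174),(212,266))]
obS=[((-83,0,65),(130,176)),((-135,95,65),(82,68)),((-135,-95,65),(38,284)),((-24,93,127),(226,28)),((128,93,127),(440,45)),((10,0,174),(264,122))]
def f(p): return np.r_[(T.proj(loc(p,[a for a,_ in obT]))-[tp(*b) for _,b in obT]).ravel(),(S.proj(loc(p,[a for a,_ in obS]))-[sp(*b) for _,b in obS]).ravel()]
r=least_squares(f,[.6,-.1,0],loss='soft_l1'); print("pose",r.x); print(f(r.x).reshape(-1,2))
print("port tri",tri(tp(208,463),sp(130,176)),"model",loc(r.x,(-83,0,65)))
print("knob tri",tri(tp(613,431),sp(118,492)))
print("disc z8",T.plane(tp(605,433),.008),S.plane(sp(120,515),.008))
print("bar tri",tri(tp(212,266),sp(264,122)),"model",loc(r.x,(10,0,169)))
print("port planes",T.plane(tp(208,463),.065),S.plane(sp(130,176),.065))
print("tip tri",tri(tp(418,250),sp(264,180)))
for th in np.arange(.3,.8,.05):
    P=loc(r.x,[(122-146*np.cos(th),-103,120+146*np.sin(th)),(122,-103,120)]); a=S.proj(P);b=T.proj(P)
    print(round(th,2),((a-[265,170]+.5)*3.6-.5).ravel(),((b-[280,135]+.5)*4.8-.5).ravel())
E
python3 fit.py
```

```text
screws (array([ 0.4627, -0.0028,  0.09  ]), array([ 2.8043, 13.031 , 13.2372, -1.6289])) (array([ 0.4983, -0.0624,  0.1569]), array([-0.711 , -3.511 , -3.432 ,  0.4405])) (array([ 0.4606, -0.0564,  0.0406]), array([ -2.9784, -13.3609, -13.1018,   1.5839])) (array([ 0.4145,  0.0107, -0.0465]), array([ 0.8712,  3.6927,  3.7627, -0.4345]))
pose [ 0.5445 -0.0315 -0.0227]
[[ 0.2417 -0.4066]
 [-0.0846  0.623 ]
 [ 0.4646  0.2095]
 [ 0.2653 -0.3026]
 [-0.1379 -0.5529]
 [ 0.2667  0.3695]
 [ 0.2332 -0.0437]
 [-0.1572  0.3259]
 [ 0.2912 -0.0572]
 [-0.3053 -0.2114]
 [-0.7255 -0.1139]
 [ 0.3331 -0.0544]
 [-0.03    0.1935]
 [ 0.6532 -8.0847]]
port tri (array([ 0.4606, -0.0289,  0.0636]), array([-0.006 , -0.0272, -0.0271,  0.0033])) model [[ 0.4615 -0.0296  0.065 ]]
knob tri (array([ 0.479 , -0.2555,  0.0408]), array([ 0.0227,  0.0947,  0.082 , -0.0097]))
disc z8 [ 0.4795 -0.2571  0.008 ] [ 0.4788 -0.2583  0.008 ]
bar tri (array([ 0.5565, -0.0322,  0.1441]), array([ 0.1747,  1.0271,  1.0058, -0.1421])) model [[ 0.5545 -0.0317  0.169 ]]
port planes [ 0.4605 -0.029   0.065 ] [ 0.4608 -0.0298  0.065 ]
[... 195 characters left out ...]
427.0125 289.1682] [417.7196 323.9309 412.7887  74.4175]
0.4 [215.2674 220.7969 427.0125 289.1682] [419.0953 317.2264 412.7887  74.4175]
0.45 [220.3603 215.2246 427.0125 289.1682] [420.4726 309.777  412.7887  74.4175]
0.5 [226.0705 209.7731 427.0125 289.1682] [421.8473 301.5907 412.7887  74.4175]
0.55 [232.3938 204.4608 427.0125 289.1682] [423.2147 292.6791 412.7887  74.4175]
0.6 [239.3231 199.3064 427.0125 289.1682] [424.5702 283.057  412.7887  74.4175]
0.65 [246.849  194.329  427.0125 289.1682] [425.909  272.7428 412.7887  74.4175]
0.7 [254.9593 189.5472 427.0125 289.1682] [427.2263 261.7583 412.7887  74.4175]
0.75 [263.6389 184.98   427.0125 289.1682] [428.5171 250.1291 412.7887  74.4175]
```

The fit is good: pose (0.5445, −0.0315), yaw −1.3°, port at about (0.4607, −0.0294), disc at about (0.479, −0.257). The red arm reads about 0.70–0.72 rad. I will grasp the knob twice, 90° apart, so the disc centres in the gripper.

```bash
cat > go.py <<'E'
# usage: go.py x y z yawdeg [tiltdeg]  -> row turn/shift from present pose
import sys; from workcell import manip; from h import *
a=[float(v) for v in sys.argv[1:]]+[0]
s=manip.get_state(); R0=R.from_quat(s["tool_rot"]); p0=np.array(s["tool_pos"])
Rt=R.from_euler("z",a[3],degrees=True)*R.from_euler("y",a[4],degrees=True)*R.from_euler("x",180,degrees=True)
print("t",round(s["t"],2),"pos",np.round(p0,4),"x-axis yaw",np.round(np.degrees(np.arctan2(*R0.as_matrix()[1::-1,0])),2),"F",np.round(s["ft_force"],1),"w",round(s["width"]*94,1),"g",np.round(s["gripper_force"],1))
print("turn",np.round((R0.inv()*Rt).as_rotvec(degrees=True),2),"shift cm",np.round(R0.inv().apply(np.array(a[:3])-p0)*100,2))
E
python3 go.py .479 -.2573 .12 88.7
```

```text
t 0.1 pos [ 0.2749 -0.6161  0.2049] x-axis yaw 24.05 F [ 0.4 -0.6  0.6] w 93.8 g 0.0
turn [-6.000e-02 -3.000e-02 -6.465e+01] shift cm [ 33.26 -24.44   8.51]
```

```bash
python3 -m creep '[[[0,0,-64.65,33.26,-24.44,8.51,6],[0,0,-64.65,33.26,-24.44,8.51,6],[0,0,-64.65,33.26,-24.44,8.51,6],[0,0,-64.65,33.26,-24.44,8.51,6],[0,0,-64.65,33.26,-24.44,8.51,6],[0,0,-64.65,33.26,-24.44,8.51,6],[0,0,-64.65,33.26,-24.44,8.51,6],[0,0,-64.65,33.26,-24.44,8.51,6],[0,0,-64.65,33.26,-24.44,8.51,6],[0,0,-64.65,33.26,-24.44,8.51,6]]]' 8
python3 go.py .479 -.2573 .015 88.7
```

```text
t: 1.1
tool_pos: [0.4804, -0.254, 0.1196]
tool_rot: [0.713, 0.701, 0.0, -0.001]
ft_force: [0.7, -0.0, 0.8]
width: 0.641
gripper_force: 0.0
t 1.1 pos [ 0.4804 -0.254   0.1196] x-axis yaw 88.99 F [ 0.7 -0.   0.8] w 60.2 g 0.0
turn [-0.04 -0.1   0.29] shift cm [-0.35 -0.13 10.46]
```

```bash
python3 -m creep '[[[0,0,0,0,0,0,6],[0,0,0,0,0,0,6],[0,0,0,0,0,0,6]]]' >/dev/null
python3 go.py .479 -.2573 .014 88.7
```

```text
t 1.4 pos [ 0.4787 -0.2589  0.1205] x-axis yaw 88.58 F [-0.3 -0.4  0.1] w 60.3 g 0.0
turn [ 0.    0.02 -0.12] shift cm [ 0.16  0.03 10.65]
```

```bash
python3 -m creep '[[[0,0,0,0,0,3,5],[0,0,0,0,0,6,5],[0,0,0,0,0,8,5],[0,0,0,0,0,9.5,5],[0,0,0,0,0,10.5,5],[0,0,0,0,0,10.6,5],[0,0,0,0,0,10.6,5],[0,0,0,0,0,10.6,5]]]' 8
python3 go.py .479 -.2573 .014 88.7
```

```text
t: 2.2
tool_pos: [0.4798, -0.2579, 0.0153]
tool_rot: [0.715, 0.699, 0.0, 0.001]
ft_force: [0.1, -0.1, -0.6]
width: 0.533
gripper_force: 0.0
t 2.2 pos [ 0.4798 -0.2579  0.0153] x-axis yaw 88.69 F [ 0.1 -0.1 -0.6] w 50.1 g 0.0
turn [ 0.07  0.03 -0.01] shift cm [ 0.06 -0.08  0.13]
```

Grip, release, then turn 90° and grip again.

```bash
python3 -m creep '[[[0,0,0,0,0,0.1,0],[0,0,0,0,0,0.1,0],[0,0,0,0,0,0.1,0],[0,0,0,0,0,0.1,0],[0,0,0,0,0,0.1,0],[0,0,0,0,0,0.1,0],[0,0,0,0,0,0.1,0],[0,0,0,0,0,0.1,0]]]' 8
python3 go.py .479 -.2573 .014 88.7
```

```text
t: 3.0
tool_pos: [0.4792, -0.2576, 0.0135]
tool_rot: [0.715, 0.699, 0.0, 0.0]
ft_force: [-0.8, 0.0, 2.1]
width: 0.186
gripper_force: 8.0
t 3.0 pos [ 0.4792 -0.2576  0.0135] x-axis yaw 88.7 F [-0.8  0.   2.1] w 17.5 g 8.0
turn [ 0. -0. -0.] shift cm [ 0.03 -0.02 -0.05]
```

```bash
python3 -m creep '[[[0,0,0,0,0,0,5],[0,0,0,0,0,0,5],[0,0,0,0,0,0,5],[0,0,0,0,0,0,5],[0,0,0,0,0,0,5]]]' 8 >/dev/null
python3 -m creep '[[[0,0,9,0,0,0,5],[0,0,18,0,0,0,5],[0,0,27,0,0,0,5],[0,0,36,0,0,0,5],[0,0,45,0,0,0,5],[0,0,54,0,0,0,5],[0,0,63,0,0,0,5],[0,0,72,0,0,0,5],[0,0,81,0,0,0,5],[0,0,90,0,0,0,5]]]' >/dev/null; python3 go.py .479 -.2573 .014 -1.3
```

```text
t 4.5 pos [ 0.4793 -0.2576  0.0134] x-axis yaw 2.41 F [-0.3 -0.1  0.3] w 50.2 g 0.0
turn [-0.   -0.01  3.71] shift cm [-0.03 -0.03 -0.06]
```

```bash
python3 -m creep '[[[0,0,4.1,0,0,0,5],[0,0,4.1,0,0,0,5],[0,0,4.1,0,0,0,0],[0,0,4.1,0,0,0,0],[0,0,4.1,0,0,0,0],[0,0,4.1,0,0,0,0],[0,0,4.1,0,0,0,0],[0,0,4.1,0,0,0,0],[0,0,4.1,0,0,0,0],[0,0,4.1,0,0,0,0]]]' 8
python3 -m creep '[[[0,0,0,0,0,0,0],[0,0,0,0,0,-2,0],[0,0,0,0,0,-5,0],[0,0,0,0,0,-9,0],[0,0,0,0,0,-11,0],[0,0,0,0,0,-11.6,0],[0,0,0,0,0,-11.6,0],[0,0,0,0,0,-11.6,0],[0,0,0,0,0,-11.6,0]]]' 20
python3 go.py .4607 -.0294 .13 -1.3
```

```text
t: 5.5
tool_pos: [0.4792, -0.2577, 0.0134]
tool_rot: [1.0, -0.012, -0.0, -0.0]
ft_force: [-0.9, -0.2, 1.3]
width: 0.187
gripper_force: 8.0
t: 6.4
tool_pos: [0.4785, -0.2573, 0.128]
tool_rot: [1.0, -0.012, -0.001, -0.0]
ft_force: [0.5, -0.0, -1.3]
width: 0.183
gripper_force: 20.0
t 6.4 pos [ 0.4785 -0.2573  0.128 ] x-axis yaw -1.34 F [ 0.5 -0.  -1.3] w 17.2 g 20.0
turn [-0.04  0.12 -0.04] shift cm [ -2.31 -22.74  -0.18]
```

```bash
python3 -m creep '[[[0,0,0,-0.3,-3,0,0],[0,0,0,-0.8,-7,0,0],[0,0,0,-1.2,-11,0,0],[0,0,0,-1.6,-15,0,0],[0,0,0,-2,-19,0,0],[0,0,0,-2.35,-21.5,0,0],[0,0,0,-2.35,-22.7,0,0],[0,0,0,-2.35,-22.74,0,0],[0,0,0,-2.35,-22.74,0,0],[0,0,0,-2.35,-22.74,0,0]]]' 20 >/dev/null
python3 -m creep '[[[0,0,0,0,0,0,0],[0,0,0,0,0,1.5,0],[0,0,0,0,0,2.7,0],[0,0,0,0,0,3.3,0],[0,0,0,0,0,3.3,0],[0,0,0,0,0,3.3,0],[0,0,0,0,0,3.3,0],[0,0,0,0,0,3.3,0]]]' 20 
python3 go.py .4607 -.0294 .08 -1.3
python3 - <<'E'
from workcell import viewer
import cv2,numpy as np
ims=[]
for n,(r,c) in {"top":(205,290),"side":(170,265)}.items():
    k=viewer.capture(n); np.savez(n+"1.npz",**{a:np.array(v) for a,v in k.items()})
    ims.append(cv2.resize(k["img"][r:r+70,c:c+70,::-1],(400,400),interpolation=cv2.INTER_CUBIC))
cv2.imwrite("pics/p1.png",np.hstack(ims))
E
```

```text
t: 8.2
tool_pos: [0.4613, -0.0297, 0.0968]
tool_rot: [1.0, -0.012, 0.0, -0.0]
ft_force: [0.3, 0.7, -1.0]
width: 0.189
gripper_force: 20.0
t 8.2 pos [ 0.4613 -0.0297  0.0968] x-axis yaw -1.34 F [ 0.3  0.7 -1. ] w 17.7 g 20.0
turn [-0.01 -0.04 -0.04] shift cm [-0.07 -0.03  1.68]
```

View pics/p1.png

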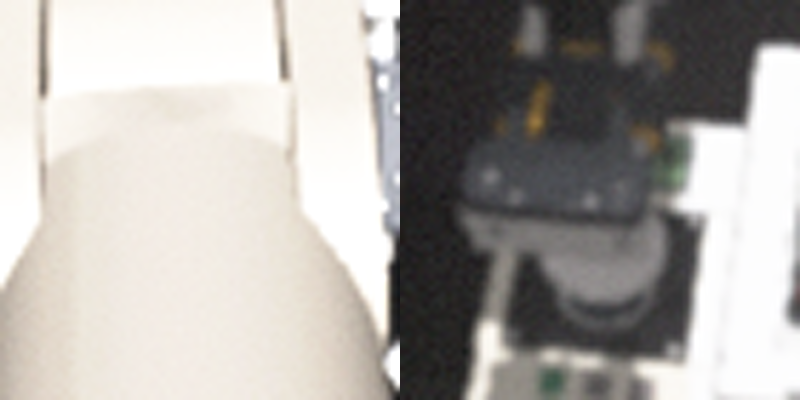

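The top view is blocked by the arm. The side view shows the disc held level just above the port, its rim at about x=311, y=222. I lower it gently by feel.

```bash
python3 -m creep '[[[0,0,0,0,0,1,0],[0,0,0,0,0,1.6,0],[0,0,0,0,0,1.8,0],[0,0,0,0,0,2,0],[0,0,0,0,0,2.2,0],[0,0,0,0,0,2.2,0],[0,0,0,0,0,2.2,0]]]' 20 
python3 go.py .4607 -.0294 .0704 -1.3
```

```text
t: 9.0
tool_pos: [0.4611, -0.0297, 0.0745]
tool_rot: [1.0, -0.012, 0.0, -0.0]
ft_force: [0.5, 0.1, -0.9]
width: 0.181
gripper_force: 20.0
t 9.0 pos [ 0.4611 -0.0297  0.0745] x-axis yaw -1.34 F [ 0.5  0.1 -0.9] w 17.1 g 20.0
turn [-0.   -0.01 -0.04] shift cm [-0.04 -0.03  0.41]
```

It is already 4 mm inside the port with no side force.

```bash
python3 -m creep '[[[0,0,0,0,0,0.2,0],[0,0,0,0,0,0.35,0],[0,0,0,0,0,0.4,0],[0,0,0,0,0,0.4,0],[0,0,0,0,0,0.4,0]]]' 20 
python3 go.py .4607 -.0294 .0704 -1.3
python3 -m creep '[[[0,0,0,0,0,0,3],[0,0,0,0,0,0,3],[0,0,0,0,0,0,3.5],[0,0,0,0,0,0,3.5],[0,0,0,0,0,0,3.5]]]'
python3 -m creep '[[[0,0,0,0,0,-2,3.5],[0,0,0,0,0,-5,3.5],[0,0,0,0,0,-9,3.5],[0,0,0,0,0,-13,3.5],[0,0,0,0,0,-17,3.5],[0,0,0,0,0,-19,3.5],[0,0,0,0,0,-19,3.5],[0,0,0,0,0,-19,3.5]]]'
```

```text
t: 9.5
tool_pos: [0.4611, -0.0297, 0.0704]
tool_rot: [1.0, -0.012, 0.0, -0.0]
ft_force: [-0.8, 0.2, 0.4]
width: 0.186
gripper_force: 20.0
t 9.5 pos [ 0.4611 -0.0297  0.0704] x-axis yaw -1.35 F [-0.8  0.2  0.4] w 17.5 g 20.0
turn [-0.   -0.   -0.05] shift cm [-0.04 -0.03  0.  ]
t: 10.0
tool_pos: [0.4611, -0.0298, 0.0704]
tool_rot: [1.0, -0.012, 0.0, -0.0]
ft_force: [-0.6, 0.1, -0.2]
width: 0.373
gripper_force: 0.0
t: 10.8
tool_pos: [0.4609, -0.0298, 0.2603]
tool_rot: [1.0, -0.012, 0.0, -0.0]
ft_force: [-0.7, 0.2, -0.8]
width: 0.376
gripper_force: 0.0
```

```bash
python3 go.py .5541 -.0317 .26 88.7
python3 -m creep '[[[0,0,-9,1,0,0,5],[0,0,-18,2,0,0,5],[0,0,-27,3,0,0,5],[0,0,-36,4,0,0,5],[0,0,-45,5,0,0,5],[0,0,-54,6,0,0,5],[0,0,-63,7,0,0,5],[0,0,-72,8,0,0,5],[0,0,-81,9,0,0,5],[0,0,-90,9.32,0,0,5]]]' >/dev/null
python3 -m creep '[[[0,0,-4.1,0,0,0,5],[0,0,-4.1,0,0,0,5],[0,0,-4.1,0,0,0,5],[0,0,-4.1,0,0,0,5]]]' >/dev/null
python3 go.py .5541 -.0317 .15 88.7
python3 - <<'E'
from workcell import viewer
import cv2,numpy as np
ims=[]
for n,(r,c) in {"top":(205,290),"side":(170,265)}.items():
    k=viewer.capture(n)
    ims.append(cv2.resize(k["img"][r:r+70,c:c+70,::-1],(400,400),interpolation=cv2.INTER_CUBIC))
cv2.imwrite("pics/p2.png",np.hstack(ims))
E
```

```text
t 10.8 pos [ 0.4609 -0.0298  0.2603] x-axis yaw -1.34 F [-0.7  0.2 -0.8] w 35.3 g 0.0
turn [ 1.000e-02 -2.000e-02 -9.004e+01] shift cm [ 9.32 -0.03  0.03]
t 12.2 pos [ 0.554  -0.032   0.2599] x-axis yaw 88.58 F [0.5 0.3 0. ] w 50.2 g 0.0
turn [-0.05  0.   -0.12] shift cm [ 0.03  0.02 10.99]
```

View pics/p2.png

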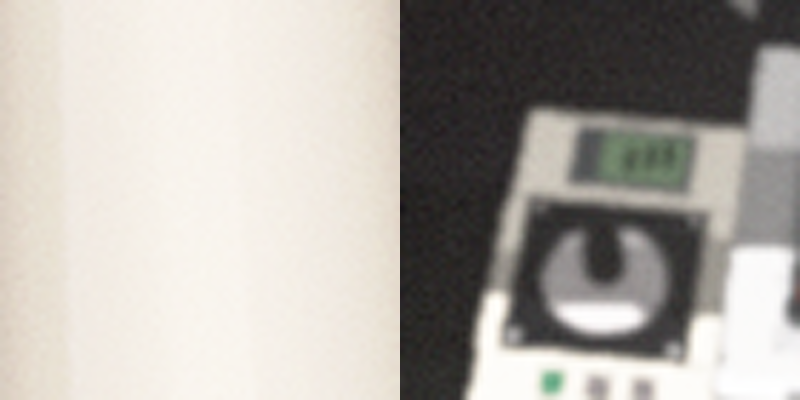

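The side view shows the disc flush and centred in the black plate at about (605,275), free of the fingers. Next I lower onto the bar and grip.

```bash
python3 -m creep '[[[0,0,0,0,0,3,5],[0,0,0,0,0,6,5],[0,0,0,0,0,8.5,5],[0,0,0,0,0,10.2,5],[0,0,0,0,0,10.8,5],[0,0,0,0,0,11,5],[0,0,0,0,0,11,5],[0,0,0,0,0,11,5]]]' 30
python3 -m creep '[[[0,0,0,0,0,0,0],[0,0,0,0,0,0,0],[0,0,0,0,0,0,0],[0,0,0,0,0,0,0],[0,0,0,0,0,0,0],[0,0,0,0,0,0,0],[0,0,0,0,0,0,0],[0,0,0,0,0,0,0]]]' 30
python3 - <<'E'
from h import *
import subprocess
yaw=-1.3; h=np.array([122,0,120.])
# grasp point on bar: TCP = bar + 19mm along tool z ; tool tilt = k*theta about photometer y
for th in (.2,.4,.6,.7):
    b=np.arctan2(49,112)+th; r=np.hypot(112,49); d=r*np.array([-np.cos(b),np.sin(b)])-np.array([-112,49])
    for k in (0,.5):
        t=k*th; tc=d+19*np.array([-np.sin(t),-np.cos(t)])-np.array([0,-19])
        print(th,k,"tilt deg",np.degrees(t).round(1),"dx fwd cm",(tc[0]/10).round(2),"up cm",(tc[1]/10).round(2))
E
```

```text
t: 13.1
tool_pos: [0.5548, -0.0319, 0.1513]
tool_rot: [0.715, 0.699, 0.001, 0.0]
ft_force: [-0.9, 0.0, 0.6]
width: 0.53
gripper_force: 0.0
t: 13.9
tool_pos: [0.5542, -0.0319, 0.1504]
tool_rot: [0.715, 0.699, 0.0, -0.0]
ft_force: [-0.8, -0.3, 1.7]
width: 0.109
gripper_force: 30.0
0.2 0 tilt deg 0.0 dx fwd cm 1.2 up cm 2.13
0.2 0.5 tilt deg 5.7 dx fwd cm 1.01 up cm 2.14
0.4 0 tilt deg 0.0 dx fwd cm 2.79 up cm 3.97
0.4 0.5 tilt deg 11.5 dx fwd cm 2.41 up cm 4.01
0.6 0 tilt deg 0.0 dx fwd cm 4.72 up cm 5.47
0.6 0.5 tilt deg 17.2 dx fwd cm 4.16 up cm 5.55
0.7 0 tilt deg 0.0 dx fwd cm 5.79 up cm 6.06
0.7 0.5 tilt deg 20.1 dx fwd cm 5.14 up cm 6.18
```

The bar is gripped. I lift along the hinge arc to about 0.6 rad first (red arm at about 0.7), then compare.

```bash
python3 -m creep '[[[0,0,0,0,0.25,-0.55,0],[0,0,0,0,0.55,-1.09,0],[0,0,0,0,0.86,-1.6,0],[0,0,0,0,1.2,-2.13,0],[0,0,0,0,1.57,-2.62,0],[0,0,0,0,1.95,-3.09,0],[0,0,0,0,2.36,-3.54,0],[0,0,0,0,2.79,-3.97,0]]]' 30
python3 -m creep '[[[0,0,0,0,0.45,-0.41,0],[0,0,0,0,0.93,-0.8,0],[0,0,0,0,1.42,-1.16,0],[0,0,0,0,1.93,-1.5,0],[0,0,0,0,1.93,-1.5,0],[0,0,0,0,1.93,-1.5,0]]]' 30
python3 - <<'E'
from workcell import viewer
import cv2,numpy as np
k=viewer.capture("side"); np.savez("side2.npz",**{a:np.array(v) for a,v in k.items()})
cv2.imwrite("pics/s2.png",cv2.resize(k["img"][160:270,285:415,::-1],None,fx=5,fy=5,interpolation=cv2.INTER_CUBIC))
E
```

```text
t: 14.7
tool_pos: [0.5805, -0.0327, 0.1903]
tool_rot: [0.715, 0.699, -0.001, -0.001]
ft_force: [-15.2, 0.4, 4.2]
width: 0.11
gripper_force: 30.0
t: 15.3
tool_pos: [0.5996, -0.0332, 0.2066]
tool_rot: [0.715, 0.699, -0.001, -0.001]
ft_force: [-24.7, -0.0, 20.5]
width: 0.111
gripper_force: 30.0
```

View pics/s2.png

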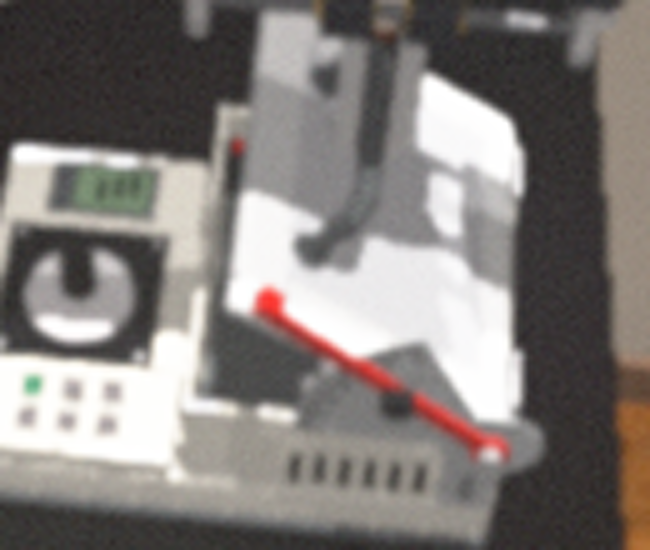

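The side view shows the cover raised (front right corner at about (228,306) in the crop) slightly below the red arm (tip (269,300), base (490,445)). The disc stays seated. Now I project the model to get the angles.

```bash
python3 go.py .6 -.033 .2 88.7
python3 - <<'E'
from h import *
np.set_printoptions(precision=1,suppress=True)
p=[.5445,-.0315,-.0227]
cr=lambda q:(q-[285,160]+.5)*5-.5
def pt(th,l,n,y): return (122-l*np.cos(th)+n*np.sin(th),y,120+l*np.sin(th)+n*np.cos(th))
for th in (.5,.55,.6,.65,.7): print("cover FR top,bot;FL top",th,cr(S.proj(loc(p,[pt(th,146,7,-93),pt(th,146,-5,-93),pt(th,146,7,93)]))).ravel())
for th in (.6,.65,.7,.75): print("arm tip +5,0,-5 (right face y-104.5), mid +-5",th,cr(S.proj(loc(p,[pt(th,146,5,-104.5),pt(th,146,0,-104.5),pt(th,146,-5,-104.5),pt(th,73,5,-104.5),pt(th,73,-5,-104.5)]))).ravel())
d=np.load("side2.npz")["img"]
a=d[160:270,285:415].astype(int); m=(a[:,:,0]>130)&(a[:,:,1]<80)
ys,xs=np.nonzero(m)
for x in range(50,102,5):
    q=ys[(xs==x)]; print(x*5+2, (q*5+2).tolist())
cv2.imwrite("pics/z.png",cv2.resize(d[205:260,320:405,::-1],None,fx=9,fy=9,interpolation=cv2.INTER_CUBIC))
E
```

```text
t 15.35 pos [ 0.5995 -0.0332  0.2066] x-axis yaw 88.68 F [-23.3  -0.4  20.7] w 10.4 g 30.0
turn [-0.2   0.01 -0.02] shift cm [0.02 0.05 0.66]
cover FR top,bot;FL top 0.5 [224.5 314.9 210.8 327.3 261.1  -0.6]
cover FR top,bot;FL top 0.55 [234.  307.6 218.9 319.7 269.6  -8.7]
cover FR top,bot;FL top 0.6 [244.4 300.6 227.9 312.4 278.9 -16.5]
cover FR top,bot;FL top 0.65 [255.5 293.9 237.8 305.2 288.9 -24.1]
cover FR top,bot;FL top 0.7 [267.5 287.5 248.4 298.3 299.5 -31.4]
arm tip +5,0,-5 (right face y-104.5), mid +-5 0.6 [239.1 325.1 232.2 330.  225.3 334.8 374.8 390.3 360.4 399. ]
arm tip +5,0,-5 (right face y-104.5), mid +-5 0.65 [250.1 318.4 242.7 323.1 235.3 327.7 380.7 387.4 365.3 395.7]
arm tip +5,0,-5 (right face y-104.5), mid +-5 0.7 [262.  312.  253.9 316.4 246.  320.9 386.9 384.6 370.6 392.5]
arm tip +5,0,-5 (right face y-104.5), mid +-5 0.75 [274.6 305.9 266.  310.1 257.5 314.3 393.5 382.  376.3 389.5]
252 []
277 [302, 307, 312, 317, 322]
302 [337, 342]
327 [347, 352]
352 [367, 372]
377 [377, 382, 387]
402 []
427 [407, 412, 417]
452 [422, 427, 432]
477 [437, 442, 447]
502 []
```

View pics/z.png

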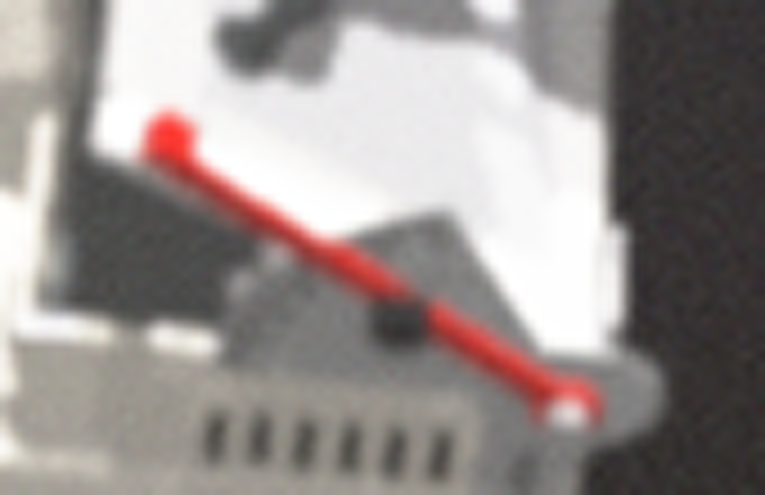

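The cover is at about 0.59 rad by both image and kinematics. The red arm is at about 0.72 by both views. I raise it the remaining ~0.13, relieving the radial strain slightly.

```bash
python3 -m creep '[[[0,0,0,0,0.2,0.25,0],[0,0,0,0,0.12,-0.05,0],[0,0,0,0,0.45,-0.35,0],[0,0,0,0,0.8,-0.6,0],[0,0,0,0,1.05,-0.76,0],[0,0,0,0,1.22,-0.86,0],[0,0,0,0,1.22,-0.86,0],[0,0,0,0,1.22,-0.86,0],[0,0,0,0,1.22,-0.86,0]]]' 30
python3 - <<'E'
from workcell import viewer,manip
import cv2,numpy as np
s=manip.get_state(); p=s["tool_pos"]; print(np.arctan2(p[2]-.1504+.049,.112-(p[0]-.5542))-.4124,s["ft_force"],s["t"])
k=viewer.capture("side"); np.savez("side3.npz",**{a:np.array(v) for a,v in k.items()})
cv2.imwrite("pics/s3.png",cv2.resize(k["img"][205:260,320:405,::-1],None,fx=9,fy=9,interpolation=cv2.INTER_CUBIC))
E
```

```text
t: 16.25
tool_pos: [0.6136, -0.0337, 0.2132]
tool_rot: [0.715, 0.699, -0.0, 0.0]
ft_force: [1.9, -5.3, -22.0]
width: 0.107
gripper_force: 30.0
0.7184240033755455 [  1.89802536  -5.25907281 -21.99103511] 16.25
```

View pics/s3.png

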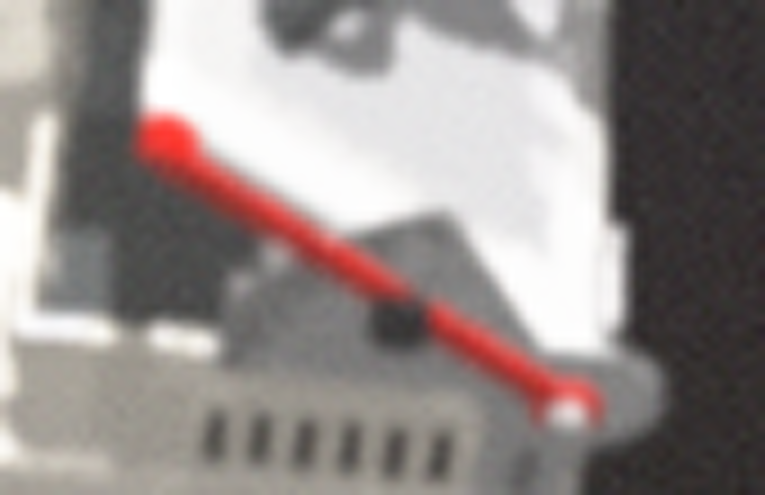

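The cover's side edge now runs parallel to and just behind the red arm. Its front corner at about (145,110) matches 0.72 rad. I hold briefly and check that it is still.

```bash
python3 -m creep '[[[0,0,0,0,0,0,0],[0,0,0,0,0,0,0],[0,0,0,0,0,0,0],[0,0,0,0,0,0,0],[0,0,0,0,0,0,0],[0,0,0,0,0,0,0],[0,0,0,0,0,0,0],[0,0,0,0,0,0,0]]]' 30
python3 - <<'E'
from workcell import manip
import numpy as np
s=manip.get_state(); p=s["tool_pos"]; print(np.arctan2(p[2]-.1504+.049,.112-(p[0]-.5542))-.4124,np.abs(s["joint_velocities"]).max())
E
```

```text
t: 17.1
tool_pos: [0.6135, -0.0337, 0.2132]
tool_rot: [0.715, 0.699, -0.0, -0.0]
ft_force: [2.1, -4.4, -22.2]
width: 0.11
gripper_force: 30.0
0.7181364385736414 0.0010197003833576188
```

```bash
python3 -c "
from workcell import manip; print(manip.sign_off())"
```

```text
the job is handed in; nothing more can be done
None
```

The job is handed in (verdict not shown): the blanking disc sits flush in the port and released, and the gripper is holding the lamp cover still at about 0.72 rad, level with the red arm by my measurements.

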